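# Find the cap that fits the open spice jar and screw it home

### The job

One of the leaning glass jars on the spice carousel has lost its red screw cap. Of the four loose caps lying on the island only one is the right size for it: pick that one up, put it squarely on the jar's mouth and screw it clockwise until it is fully home, never forcing it down over the threads, then let go. Leave the other caps, and the spatula, salt dish and coffee cup lying among them, where they are.

Things in the scene. Friction and masses are not known exactly. Their poses are not given: they have to be found in the camera images.
- carousel_base: Fixed round wooden base of the spice carousel, 230 mm across; origin at the centre of its underside, z is the axis it turns on. Six jars stand round it every 60 degrees, leaning outwards 30 degrees, mouths 120 mm from the axis and about 130 mm above the island; five are capped, one is open. A steel post and wooden knob, top 216 mm above the island, stand on the axis.
- carousel (a joint): Angle of the carousel (rad, positive anticlockwise seen from above). At 0 the open jar leans straight towards the robot (mouth at -x from the axis). The bearing is stiff: it stays where it is left and takes about 3 N at the mouths to turn. It may be turned or left as it is.
- open_jar: Open, empty glass jar jammed in its cup (turns only above 1.5 N m, cannot lift). Origin: centre of its foot; z runs along its axis out of the mouth, 30 degrees from vertical. 95 mm long, body 53 mm across up to 66 mm from the foot, then a neck 42 mm across with six sloping right-hand threads, 49 mm across, 6 to 20 mm below the rim. Its capped neighbours (55 mm caps) are centred 120 mm away.
- jar_mouth (a point): Centre of the open jar's rim; axes as the jar's. The fitting cap, set on at any turn, rests 3 to 10 mm above home. Turned clockwise (seen from its top) under about 5 N it sinks 7 mm per 60 degrees, is home after 25 to 90 degrees, origin 19 mm below this point along the axis, and stops tight within 20 more. If a lug butts a thread's end it binds at once: turn back some 20 degrees, press again.
- cap_41: Loose red screw cap, 41 mm outside diameter, 22 mm high, lying open side down. Origin: centre of its open lower edge; z points to its closed top. Top 3 mm thick, wall 2 mm, inside 37 mm wide and 19 mm deep; six small lugs inside near the lower edge leave 31 mm clear between them. The fitting cap's lugs pass over the jar's neck but catch on its threads.
- cap_48: Loose red screw cap, 48 mm outside diameter, 22 mm high, lying open side down. Origin: centre of its open lower edge; z points to its closed top. Top 3 mm thick, wall 2 mm, inside 44 mm wide and 19 mm deep; six small lugs inside near the lower edge leave 38 mm clear between them. The fitting cap's lugs pass over the jar's neck but catch on its threads.
- cap_55: Loose red screw cap, 55 mm outside diameter, 22 mm high, lying open side down. Origin: centre of its open lower edge; z points to its closed top. Top 3 mm thick, wall 2 mm, inside 51 mm wide and 19 mm deep; six small lugs inside near the lower edge leave 45 mm clear between them. The fitting cap's lugs pass over the jar's neck but catch on its threads.
- cap_62: Loose red screw cap, 62 mm outside diameter, 22 mm high, lying open side down. Origin: centre of its open lower edge; z points to its closed top. Top 3 mm thick, wall 2 mm, inside 58 mm wide and 19 mm deep; six small lugs inside near the lower edge leave 52 mm clear between them. The fitting cap's lugs pass over the jar's neck but catch on its threads.
- spatula: Bystander: steel spatula 300 mm long lying across in front of the carousel.
- salt_dish: Bystander: small blue ceramic salt dish, 66 mm across, 28 mm high.
- coffee_cup: Bystander: small white coffee cup, 58 mm across, 48 mm high.
Mind the look-alikes: they are no part of the job. Leave any turquoise or yellow look-alike of the cap_55 alone.

How it is judged:
On the way:
1. the fitting cap is lifted clear of the island (height (world z) of cap_55 above 0.05 m), for 0.2 s.
At the end, for the whole second after the job is handed in: The 55 mm cap is screwed home on the open jar: its origin within 1.5 mm of fully home along the jar's axis (19 mm below the rim) and within 3 mm of that axis sideways, square to the jar within 4 degrees, released and at rest; the other three caps lie within 50 mm of where they were (z of cap_55 in the frame of open_jar between 0.073 and 0.0775 m and x of cap_55 in the frame of open_jar between -0.003 and 0.003 m and y of cap_55 in the frame of open_jar between -0.003 and 0.003 m and angle between the z axis of cap_55 and the z axis of open_jar, either way round below 0.07 rad and linear speed of cap_55 below 0.01 m/s and distance of each of cap_41, cap_48, cap_62 from where it was at the start of the episode below 0.05 m); the robot touches nothing.
It fails at once if the cap is forced down on the jar's threads (over 60 N between them while it is still over 2.5 mm from home) (contact force between cap_55 and open_jar above 60 N and z of cap_55 in the frame of open_jar above 0.0785 m).
It fails at once if the spatula, the salt dish or the coffee cup is pushed more than 50 mm (distance of any of spatula, salt_dish, coffee_cup from where it was at the start of the episode above 0.05 m).
It also fails if it takes over 51 s, if anything falls off the work surface, if the arm or the gripper's body presses on something with over 40 N, if the wrist force passes 120 N, or if a joint passes its speed limit or range.

### The arm

A 7-joint arm with a two-finger parallel gripper is mounted at the origin on the work surface. World frame = base frame: x ahead of the robot, y to its left, z up, the work surface at z = 0. Lengths are in m, angles in rad, forces in N, time in s.
With the tool pointing down it reaches from about 0.35 to 0.9 m from the base axis. Payload 19.9 kg.
Tool frame: the origin (TCP) lies between the finger pads; the fingertips stand 19 mm ahead of it and the grasp point (between the pads) is the TCP; z points along the fingers, y is the line along which they close (so a half turn about z gives the same grasp; the last joint's range is limited). The gripper opens to 94 mm and grips with 3 to 60 N. Pads are 16 mm wide; open, the fingers measure 119 mm over their backs; the gripper's body (75 mm by 177 mm) begins 78 mm behind the grasp point.
Start: joints at [-1.31, 0.417, -0.01, 1.614, 0.005, 1.111, -0.053], TCP at [0.186, 0.597, 0.199] pointing down, gripper open.
Joint ranges: [-2.81, 2.81], [-0.39, 2.02], [-1.27, 1.25], [0.06, 2.57], [-1.19, 4.33], [0.19, 2], [-2.82, 2.82]. Speed limits (rad/s): [1.89, 1.89, 2.39, 2.39, 3.01, 3.01, 3.01].

### API

Orientations are given as a 3x3 rotation matrix whose columns are the frame's x, y, z axes.
In Python, from rig import robot gives the robot as it stands. Calls block until the motion is done:
- robot.move_ptp(position, orientation): joint-space move of the TCP to a pose.
- robot.move_linear(position, velocity=0.15, frame=None, threshold=None): straight line of the TCP; frame=None keeps the orientation; velocity is the mean speed in m/s. With threshold (N) it stops when the force on the tool has changed by that much, and returns True; else False.
- robot.goto_joints(angles): joint-space move.
- robot.gripper_to(opening): finger opening in m; the grip force is fixed at half the most; returns when the fingers have stopped.
- robot.pause(seconds).
- robot.ik(position, orientation): joint angles nearest the present ones, or None.
- robot.get_state(): the state.
- robot.grab_frame(name): name is "scene" or "top"; returns the picture (480x640x3 uint8, red, green, blue); there is no depth.
- robot.camera_info(name): a dict with "fx", "fy", "cx", "cy" (pixels), "rvec" (rotation vector, rad) and "tvec" (3), from world to camera coordinates, as OpenCV has them. Camera axes: x right, y down, z forward; pixel columns grow to the right and rows downward; lengths in m; the calibration is good to about 2 mm. A picture is of the moment at which its call begins. camera_info takes no time and is no camera call.
A pose or a line that the arm cannot do raises robot.PlanningError and nothing moves.
- robot.sign_off(): hands the job in; it is judged then, once.
The state is a dict: "time": time; "qpos": joint angles; "joint_vel": joint speeds; "effort": joint torques, N m; "ee_pos": TCP position; "tool_rot": TCP orientation; "force": force on the tool from outside, world axes, zero at the start; "moment": the same for the moment, N m; "opening": finger opening in m; "grasp_force": force on a finger pad.
Only numpy, scipy, OpenCV 4.12 (cv2) and the standard library are available. Lean on these libraries where they do the work, as an engineer would, in place of code of your own. Each camera call takes 0.05 s, during which the arm holds its last target. There are 200 camera calls.

## Working session

There is one attempt and no reset: what is moved stays moved. The work goes in short steps, each a Python script; the robot and the scene stay as the last script left them, time stands still between calls to the robot, and variables do not carry over. Pictures are saved under pics/ and viewed, at most 10 in all, crops included, and the job is handed in when it is done.

```bash
mkdir -p pics; ls
python3 - <<'E'
from rig import robot
import cv2
for n in("scene","top"):
    im=robot.grab_frame(n); cv2.imwrite(f"pics/{n}0.png",im[:,:,::-1]); print(n,robot.camera_info(n))
print(robot.get_state())
E
```

```text
pics
scene {'fx': 562.4102405208425, 'fy': 562.4102405208425, 'cx': 316.9558081638022, 'cy': 241.76007020860905, 'rvec': array([ 2.49956803,  0.77502831, -0.23243371]), 'tvec': array([-0.40667689, -0.19792039,  1.48744083])}
top {'fx': 518.3062548978514, 'fy': 518.3062548978514, 'cx': 316.00685973984076, 'cy': 234.50348798843038, 'rvec': array([ 2.16364113, -2.03784147,  0.2297892 ]), 'tvec': array([-0.02455762,  0.53904478,  1.13943728])}
{'time': 0.1, 'qpos': array([-1.30946486,  0.41790909, -0.0103037 ,  1.61407847,  0.00474304,
        1.11075088, -0.05300482]), 'joint_vel': array([-0.00104176, -0.00152111, -0.00071697, -0.00069701, -0.00179652,
       -0.00110166, -0.0004847 ]), 'effort': array([ 3.39071164e-03, -8.52590132e+01,  6.41169380e-01, -4.26692855e+01,
       -4.87518415e-02,  1.63932249e-02,  4.65073322e-05]), 'ee_pos': array([0.18631013, 0.59622198, 0.19860604]), 'tool_rot': array([[-9.54502715e-01,  2.98202148e-01, -2.13505452e-04],
       [ 2.98202199e-01,  9.54502086e-01, -1.10322213e-03],
       [-1.25191810e-04, -1.11669632e-03, -9.99999369e-01]]), 'force': array([-0.11791793,  0.26159792,  0.17844098]), 'moment': array([ 0.02051527, -0.04194667,  0.01871425]), 'grasp_force': 0.0, 'opening': 0.09399266333631039}
```

View pics/scene0.png

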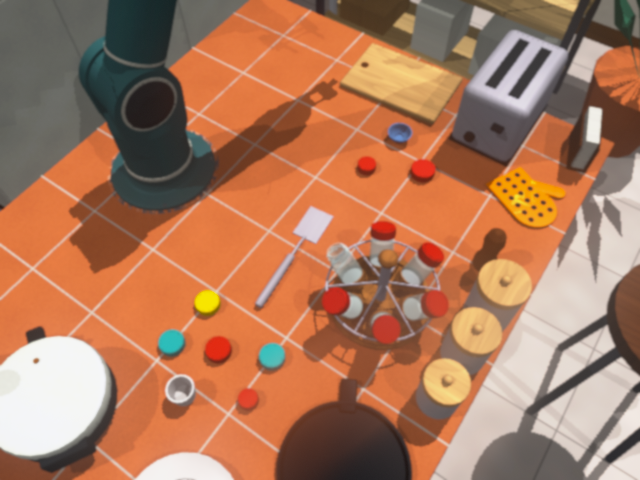

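View pics/top0.png

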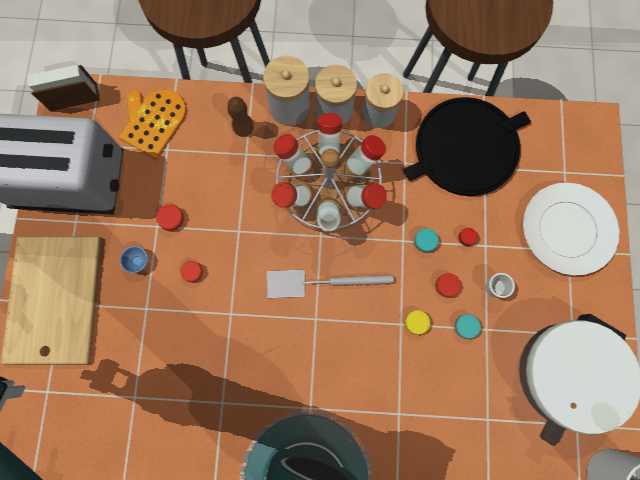

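The top view shows the open jar at about (328,215), leaning almost straight towards the robot. What could be taken for the 55 mm cap:
- Red caps at (170,217), (191,271), (468,236) and (449,285).
- Turquoise look-alikes at (427,240) and (468,327), and a yellow one at (418,322). These are excluded by colour.
- The carousel's own red caps.

I'll measure the diameters next.

```bash
cat > vis.py <<'E'
import cv2, numpy as np
from rig import robot
def cam(n):
    c=robot.camera_info(n); K=np.array([[c['fx'],0,c['cx']],[0,c['fy'],c['cy']],[0,0,1]]); R=cv2.Rodrigues(c['rvec'])[0]
    return K,R,np.asarray(c['tvec'])
def cast(n,px,z):
    K,R,t=cam(n); px=np.atleast_2d(px).astype(float); C=-R.T@t
    d=(np.linalg.inv(K)@np.c_[px,np.ones(len(px))].T).T@R
    return C+d*((z-C[2])/d[:,2])[:,None]
def proj(n,P):
    K,R,t=cam(n); q=(K@(R@np.atleast_2d(P).T+t[:,None])).T; return q[:,:2]/q[:,2:]
def redblobs(im,lo=40):
    h=cv2.cvtColor(im,cv2.COLOR_RGB2HSV)
    m=(((h[...,0]<4)|(h[...,0]>174))&(h[...,1]>170)&(h[...,2]>80)).astype(np.uint8)
    cs,_=cv2.findContours(m,cv2.RETR_EXTERNAL,cv2.CHAIN_APPROX_NONE)
    return [c[:,0] for c in cs if cv2.contourArea(c)>lo]
E
python3 - <<'E'
from vis import *
for n in("scene","top"):
    im=cv2.imread(f"pics/{n}0.png")[:,:,::-1].copy()
    K,R,t=cam(n);C=-R.T@t;print(n,C)
    for c in redblobs(im):
        ctr=c.mean(0)
        P=cast(n,c,.011)[:,:2];m=P.mean(0)
        v=m-C[:2];v/=np.linalg.norm(v);p=np.array([-v[1],v[0]])
        print(ctr.round(1),m.round(4),"perp",np.ptp(P@p).round(4),"along",np.ptp(P@v).round(4),"z.133:",cast(n,ctr,.13)[0,:2].round(3))
im=cv2.imread("pics/top0.png")
a=[cv2.resize(im[y-40:y+40,x-40:x+40],(300,300),interpolation=cv2.INTER_CUBIC) for x,y in((180,245),(458,262))]
b=cv2.resize(im[110:240,260:400],None,fx=2.3,fy=2.3,interpolation=cv2.INTER_CUBIC)
b=np.vstack([b,np.zeros((1,b.shape[1],3),np.uint8)])[:300] if b.shape[0]<301 else b[:300]
h=min(300,b.shape[0])
cv2.imwrite("pics/crop1.png",cv2.resize(np.hstack([a[0][:h],a[1][:h],b[:h]]),(800,260)))
E
```

```text
scene [ 0.87987351 -0.53245004  1.16591524]
[218.7 348.7] [ 0.4494 -0.3076] perp 0.0488 along 0.0469 z.133: [ 0.494 -0.331]
[386.1 329.1] [ 0.7238 -0.0654] perp 0.0556 along 0.0604 z.133: [ 0.74  -0.114]
[335.4 300.1] [ 0.5935 -0.0698] perp 0.0568 along 0.0627 z.133: [ 0.623 -0.118]
[431.3 252.3] [0.7118 0.1615] perp 0.0504 along 0.0408 z.133: [0.729 0.09 ]
[382.8 231.8] [0.5874 0.146 ] perp 0.0536 along 0.0468 z.133: [0.618 0.076]
[423.1 168.7] [0.5735 0.3705] perp 0.0555 along 0.0566 z.133: [0.605 0.277]
[366.6 164. ] [0.4439 0.3014] perp 0.0378 along 0.0405 z.133: [0.489 0.215]
top [ 0.27512186 -0.00579285  1.2303512 ]
[448.2 284.3] [ 0.4491 -0.3106] perp 0.0528 along 0.051 z.133: [ 0.432 -0.281]
[190.8 271. ] [0.4442 0.2996] perp 0.0459 along 0.0446 z.133: [0.428 0.27 ]
[467.8 236.6] [ 0.5676 -0.3573] perp 0.0389 along 0.0454 z.133: [ 0.539 -0.323]
[168.9 216.5] [0.5739 0.3679] perp 0.0597 along 0.0612 z.133: [0.545 0.331]
[373.5 195.8] [ 0.6564 -0.1268] perp 0.0596 along 0.0628 z.133: [ 0.619 -0.115]
[283.5 193.6] [0.6488 0.094 ] perp 0.0558 along 0.0603 z.133: [0.612 0.084]
[372.9 147.1] [ 0.7836 -0.1207] perp 0.0601 along 0.0616 z.133: [ 0.734 -0.11 ]
[286.1 146.7] [0.7716 0.0966] perp 0.0592 along 0.0637 z.133: [0.723 0.087]
[329.4 123.1] [ 0.8419 -0.0083] perp 0.0591 along 0.0557 z.133: [ 0.787 -0.008]
```

View pics/crop1.png

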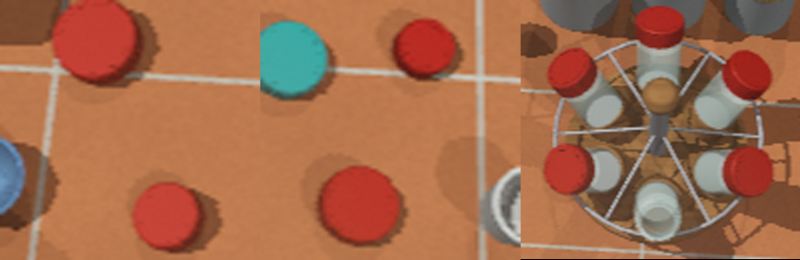

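Measured diameters (average of both views) single out the 55 mm cap: it is at top (448,284), around (0.449,-0.310). The others are the 62 mm at (169,216), the 48 mm at (191,271) and the 41 mm at (468,237). The crop shows the open jar's rim near top (328,215). Next I take one close look at the rim, then move.

Run:
```python
from vis import *
t=cv2.imread("pics/top0.png")[190:240,303:353]; s=cv2.imread("pics/scene0.png")[235:285,320:370]
cv2.imwrite("pics/crop2.png",np.hstack([cv2.resize(i,(400,400),interpolation=cv2.INTER_CUBIC) for i in(t,s)]))
# predicted mouth rim in both
a0=np.deg2rad(2.4);c=np.array([.672,-.013,0]);u=np.array([-np.cos(a0),-np.sin(a0),0])
m=c+.12*u+[0,0,.13];print(m,proj("top",m),proj("scene",m))
print(robot.ik([.449,-.31,.1],np.diag([1,-1,-1.])),robot.ik([.449,-.31,.1],np.diag([-1,1,-1.])))
a=.5*u+[0,0,.866]
for d in range(0,360,30):
    z=-a; y=np.cross(z,[1,0,0]);y/=np.linalg.norm(y);x=np.cross(y,z);R=np.c_[x,y,z]@cv2.Rodrigues(np.array([0,0,np.deg2rad(d)]))[0]
    q=robot.ik(m+.03*a,R);print(d,None if q is None else q.round(2))
```

```text
[ 0.55210526 -0.01802508  0.13      ] [[328.16311607 222.57103762]] [[333.62855293 248.06702168]]
[-0.24944692  0.65649965  1.08355148  1.92562538 -0.69754171  0.99658773
 -0.41179751] [-0.1871936   0.59136558  0.97417719  1.92416787 -0.6025121   0.95063219
  2.64899532]
0 [-0.96  0.12  1.02  2.32 -0.53  0.27 -1.08]
30 [-1.07  0.15  1.14  2.32 -0.64  0.29 -1.49]
60 [-1.07  0.15  1.14  2.32 -0.64  0.29 -2.02]
90 [-1.07  0.15  1.14  2.32 -0.64  0.29 -2.54]
120 [ 0.97  0.18 -1.05  2.27  0.54  0.29  2.1 ]
150 [-0.08  0.08  0.07  2.3  -0.09  0.24  2.15]
180 [-0.14  0.08  0.13  2.3  -0.11  0.24  1.65]
210 [-0.18  0.08  0.17  2.3  -0.12  0.24  1.14]
240 [-0.21  0.08  0.2   2.3  -0.13  0.24  0.63]
270 [-0.29  0.08  0.29  2.3  -0.16  0.24  0.13]
300 [-0.42  0.08  0.43  2.31 -0.22  0.24 -0.34]
330 [-0.52  0.08  0.54  2.31 -0.26  0.25 -0.82]
```

View pics/crop2.png

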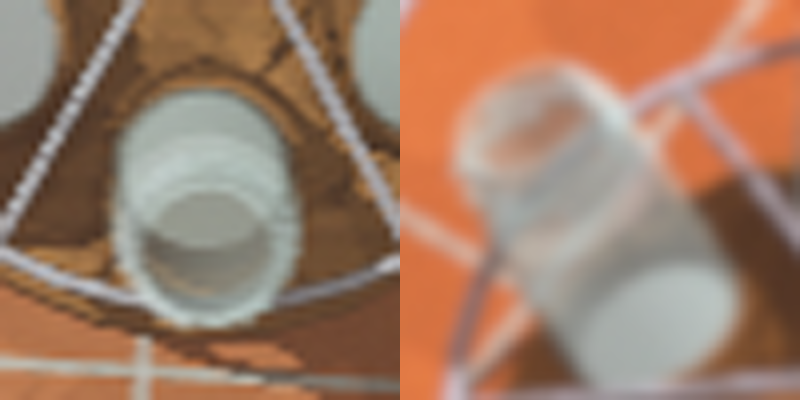

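Left (top view): the rim centre is about (328.4,219.9). Right (scene view): it is about (336,249.7). I'll fit the carousel centre and angle to the five cap silhouettes' centroids in both views, then compare that with the triangulated rim.

Run:
```python
from vis import *
from scipy.optimize import least_squares
def pts(p,r=.116,z=.123,k=[1,2,3,4,5]):
    a=p[2]+np.pi+np.deg2rad(60)*np.array(k); return np.c_[p[0]+r*np.cos(a),p[1]+r*np.sin(a),np.full(len(a),z+p[3])]
obs=[]
for n in("top","scene"):
    im=cv2.imread(f"pics/{n}0.png")[:,:,::-1].copy(); pr=proj(n,pts([.672,-.013,.042,0]))
    h=cv2.cvtColor(im,cv2.COLOR_RGB2HSV); m=(((h[...,0]<5)|(h[...,0]>172))&(h[...,1]>150)&(h[...,2]>50)).astype(np.uint8)
    N,_,st,ce=cv2.connectedComponentsWithStats(m)
    for i in range(1,N):
        d=np.linalg.norm(pr-ce[i],axis=1)
        if st[i,4]>250 and d.min()<12: obs.append((n,d.argmin(),ce[i])); 
f=lambda p:np.concatenate([proj(n,pts(p)[k])[0]-c for n,k,c in obs])
s=least_squares(f,[.672,-.013,.042,0],loss='soft_l1'); print(s.x,np.rad2deg(s.x[2]))
for (n,k,c),r in zip(obs,f(s.x).reshape(-1,2)): print(n,k,c.round(1),r.round(2))
m=pts(s.x,.12,.13,[0])[0];print("mouth",m,proj("top",m),proj("scene",m))
P=[(lambda K,R,t:K@np.c_[R,t])(*cam(n)) for n in("top","scene")]
X=cv2.triangulatePoints(*P,np.array([328.4,219.9]),np.array([336.,249.7]));print((X[:3]/X[3]).T)
```

```text
[ 6.74978752e-01 -1.27011753e-02  4.80754972e-02 -4.84068321e-04] 2.754523085632774
top 2 [329.3 123. ] [-0.26 -0.3 ]
top 3 [285.4 146. ] [-0.65 -0.21]
top 1 [372.8 147.2] [ 0.1  -0.39]
top 4 [283.7 194.2] [-0.2   0.39]
top 0 [373.5 195.8] [ 0.08 -0.14]
scene 4 [382.7 230.3] [-0.26 -0.65]
scene 3 [430.2 253.4] [0.26 0.27]
scene 0 [335.2 300.4] [0.13 0.3 ]
scene 2 [435.6 302.1] [-1.12  1.08]
scene 1 [385.9 329. ] [-0.2  -0.29]
mouth [ 0.5551174  -0.01846801  0.12951593] [[328.43442301 221.30467323]] [[334.68328791 249.01383473]]
[[ 0.55832795 -0.01821962  0.1293501 ]]
```

Mouth ≈ (0.556, -0.0185, 0.1295) and the cap is at (0.4493, -0.309). Setting out via a safe waypoint.

```bash
cat > geo.py <<'E'
from vis import *
th=0.048; u=np.array([-np.cos(th),-np.sin(th),0]); A=.5*u+np.array([0,0,.8660254])
M=np.array([.556,-.0185,.1295])
def Rt(d):
    z=-A; y=np.cross(z,[1,0,0]); y/=np.linalg.norm(y); x=np.cross(y,z)
    return np.c_[x,y,z]@cv2.Rodrigues(np.array([0,0,np.deg2rad(d)]))[0]
D=np.diag([-1,1,-1.])
E
python3 - <<'E'
from geo import *
robot.move_ptp([.42,.0,.3],D); s=robot.get_state();print(s['time'],s['qpos'].round(2))
for p,R in(([.4493,-.309,.1],D),([.4493,-.309,.023],D),(M+.08*A,Rt(180)),(M+.02*A,Rt(180)),(M+.0*A,Rt(180)),(M,Rt(300))):
    q=robot.ik(p,R);print(None if q is None else q.round(2))
E
```

```text
2.4083 [-0.75 -0.09  0.64  1.97  0.06  1.25  1.44]
[-0.22  0.62  1.03  1.93 -0.65  0.97  2.69]
[-0.05  0.66  0.78  1.96 -0.65  0.79  2.68]
[-0.76 -0.08  0.74  2.31  0.1   0.37  1.47]
[-0.56  0.13  0.59  2.3  -0.43  0.23  1.97]
[-0.41  0.18  0.44  2.29 -0.53  0.19  2.06]
[-0.63  0.2   0.68  2.29 -0.76  0.22  0.18]
```

Run:
```python
from geo import *
c=[.4493,-.309]
robot.move_ptp(c+[.10],D); robot.gripper_to(.08)
cv2.imwrite("pics/pre.png",robot.grab_frame("scene")[150:450,60:460,::-1])
print(robot.move_linear(c+[.027],.12,threshold=8)); robot.gripper_to(.03)
s=robot.get_state();print(s['opening'],s['grasp_force'],s['ee_pos'])
robot.move_linear(c+[.2],.25)
s=robot.get_state();print(s['time'],s['opening'],s['force'],s['qpos'].round(2))
cv2.imwrite("pics/lift.png",np.hstack([robot.grab_frame("scene")[150:450,60:460,::-1],robot.grab_frame("top")[150:450,240:640,::-1]]))
```

```text
False
0.030177884362199193 0.0 [ 0.44928604 -0.30900197  0.02698375]
6.7917 0.029943765877815498 [-0.28021315 -0.29506231 -0.35200782] [-0.32  0.49  1.14  1.84 -0.5   1.13  2.57]
```

View pics/lift.png

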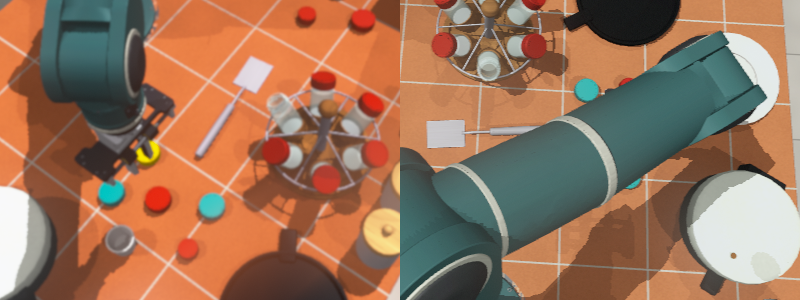

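The grip missed. The cap has not moved (scene (218,349)), and the gripper seems to be near the yellow look-alike. Checking where the TCP should appear in the picture.

Run:
```python
from geo import *
print(proj("scene",[[.449,-.309,.2],[.449,-.309,.18],[.449,-.309,.1],[.449,-.309,.0]]))
im=robot.grab_frame("scene")
for c in redblobs(im): print(c.mean(0).round(1),cast("scene",c.mean(0),.011)[0].round(4))
im=cv2.imread("pics/pre.png"); l=cv2.imread("pics/lift.png")[:,:400]
cv2.imwrite("pics/z.png",np.hstack([cv2.resize(i[60:260,50:250],(400,400)) for i in(im,l)]))
print(robot.get_state()['ee_pos'])
```

```text
[[201.63170134 313.27025559]
 [203.61020211 317.56762579]
 [210.92811581 333.46238041]
 [218.92219568 350.82579069]]
[217.6 348.8] [ 0.4479 -0.3092  0.011 ]
[385.7 329.2] [ 0.7233 -0.0662  0.011 ]
[335.5 299.9] [ 0.5933 -0.0695  0.011 ]
[431.8 252.3] [0.7129 0.162  0.011 ]
[384.  229.5] [0.5864 0.1533 0.011 ]
[422.9 168.4] [0.5726 0.3708 0.011 ]
[366.6 163.8] [0.4436 0.3021 0.011 ]
[ 0.44874649 -0.30870156  0.1987278 ]
```

View pics/z.png

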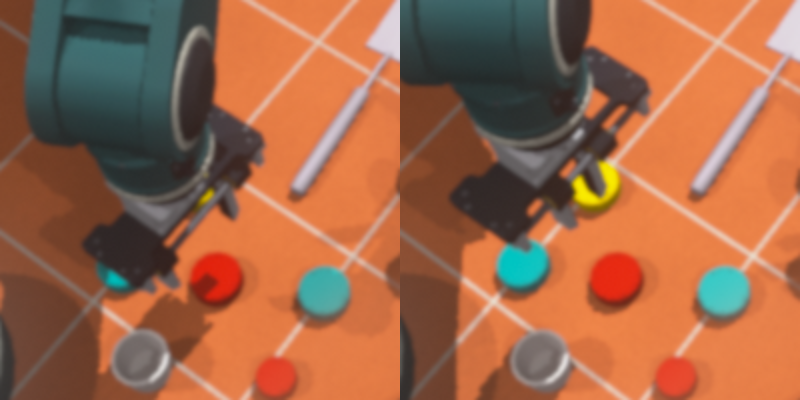

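By projection the TCP was right over the cap. I'll go down lower, look from close by, and close in stages.

Run:
```python
from geo import *
c=[.449,-.3095]
robot.gripper_to(.08)
print(robot.move_linear(c+[.0225],.3,threshold=8))
s=robot.get_state();print(s['ee_pos'],s['force'],s['opening'])
a=robot.grab_frame("scene")
for o in(.06,.05):
    robot.gripper_to(o);s=robot.get_state();print(s['time'],s['opening'],s['grasp_force'],s['force'].round(1))
b=robot.grab_frame("scene")
cv2.imwrite("pics/d.png",np.hstack([cv2.resize(i[300:400,160:260,::-1],(400,400),interpolation=cv2.INTER_CUBIC) for i in(a,b)]))
```

```text
False
[ 0.4492935  -0.31022326  0.02361503] [0.37165908 0.54672819 1.17147516] 0.08002835901197679
9.1583 0.0601872952035268 0.0 [-0.6  0.2  0.6]
9.5583 0.050054906898201974 0.0 [-0.2  0.7 -0. ]
```

View pics/d.png

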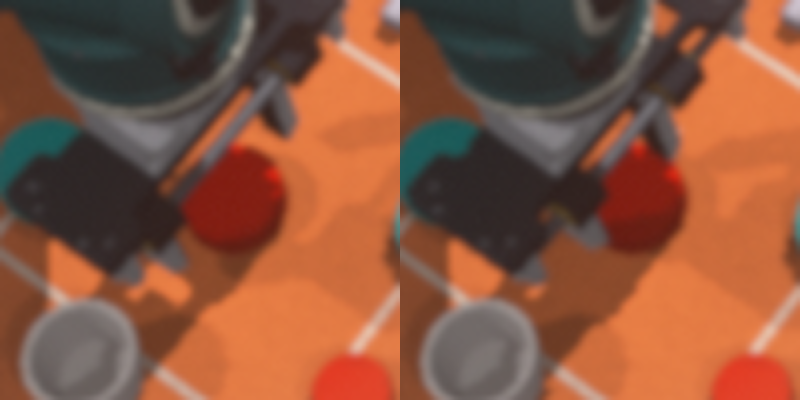

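The close view shows the fingers beside the cap, with tips at about px (207,361) and (228,339) and the cap centred at (218.7,349.5). Casting these to points.

Run:
```python
from geo import *
print(cast("scene",[[207.5,361],[227.5,338.7]],.005), cast("scene",[218.7,349.5],.011))
s=robot.get_state();print(s['tool_rot'].round(3),s['ee_pos'],s['qpos'].round(3))
print(proj("scene",s['ee_pos']+s['tool_rot']@np.array([[0,.03,.019],[0,-.03,.019]]).T.reshape(3,2) if 0 else [s['ee_pos']+s['tool_rot']@np.array([0,k,.019]) for k in(.03,-.03)]))
```

```text
[[ 0.44526365 -0.3414114   0.005     ]
 [ 0.44852891 -0.27791432  0.005     ]] [[ 0.45074758 -0.30907377  0.011     ]]
[[-1.  0. -0.]
 [ 0.  1. -0.]
 [ 0. -0. -1.]] [ 0.44895841 -0.30951514  0.02246696] [-0.114  0.706  0.877  1.962 -0.741  0.831  2.75 ]
[[227.2916715  339.6337866 ]
 [209.51672874 361.4742506 ]]
```

Run:
```python
from geo import *
ims=[]
for o in(.044,.036):
    robot.gripper_to(o);s=robot.get_state();print(s['time'],s['opening'],s['grasp_force'],s['force'].round(1))
    ims.append(robot.grab_frame("scene"))
cv2.imwrite("pics/e.png",np.hstack([cv2.resize(i[300:400,160:260,::-1],(400,400),interpolation=cv2.INTER_CUBIC) for i in ims]))
```

```text
9.95 0.04386162631679718 0.0 [0.4 0.3 0.9]
10.375 0.03576338691828178 0.0 [-0.2 -0.4 -0.3]
```

View pics/e.png

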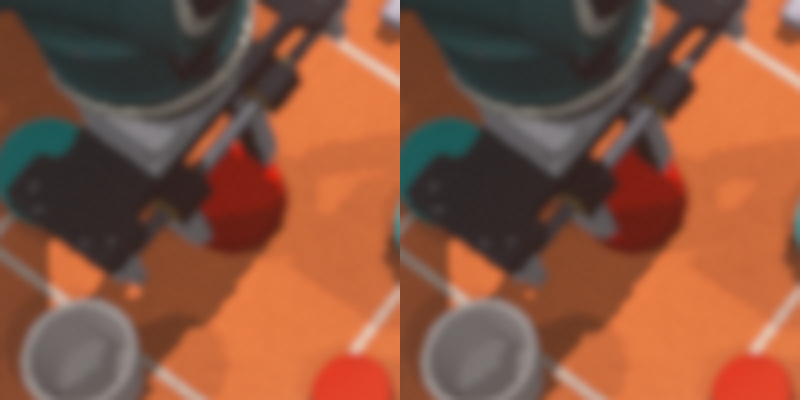

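The fingers occlude the cap and close without any contact, so they are above it: the tips must be higher than nominal. I'll feel for the island with the fingers open.

Run:
```python
from geo import *
robot.gripper_to(.075)
s=robot.get_state(); p=s['ee_pos']
print(robot.move_linear([p[0],p[1],.0],.04,threshold=5))
s=robot.get_state();z=s['ee_pos'];print(s['time'],z,s['force'].round(1),s['opening'])
a=robot.grab_frame("scene")
cv2.imwrite("pics/f.png",np.hstack([cv2.resize(i[300:400,160:260,::-1],(400,400),interpolation=cv2.INTER_CUBIC) for i in (a,)]))
```

```text
False
11.9 [ 4.48948041e-01 -3.09644671e-01  5.81768165e-05] [-0.3  0.   1. ] 0.07503047594078276
```

Run:
```python
from geo import *
p=robot.get_state()['ee_pos']
print(robot.move_linear([p[0],p[1],-.03],.04,threshold=5))
s=robot.get_state();z=s['ee_pos'];print(s['time'],z,s['force'].round(1))
robot.move_linear([p[0],p[1],z[2]+.005],.05)
robot.gripper_to(.045);s=robot.get_state();print(s['time'],s['opening'],s['grasp_force'],s['ee_pos'])
a=robot.grab_frame("scene")
cv2.imwrite("pics/f.png",np.hstack([cv2.resize(i[300:400,160:260,::-1],(400,400),interpolation=cv2.INTER_CUBIC) for i in (a,)]))
```

```text
True
12.3083 [ 0.44940329 -0.30967215 -0.00606857] [-2.7  4.2 16.2]
13.025 0.054928505582970875 29.999900297261775 [ 0.44905941 -0.30962522 -0.00115012]
```

View pics/f.png

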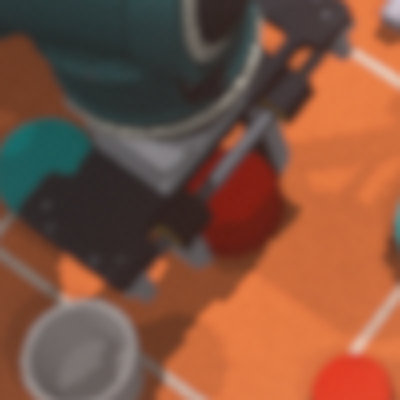

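The grip now holds at 54.9 mm, which confirms the 55 mm cap. The touch puts the fingertips about 25 mm higher than the reported TCP implies. I'll therefore measure the held cap with both cameras at the tilted pose and servo on that.

```bash
cat > held.py <<'E'
from geo import *
def tri(pt,ps):
    P=[(lambda K,R,t:K@np.c_[R,t])(*cam(n)) for n in("top","scene")]
    X=cv2.triangulatePoints(*P,np.float64(pt),np.float64(ps));return (X[:3]/X[3])[:,0]
def blobs(n,pred,save=None):
    im=robot.grab_frame(n)
    if save is not None: cv2.imwrite(save,im[:,:,::-1])
    h=cv2.cvtColor(im,cv2.COLOR_RGB2HSV); m=(((h[...,0]<5)|(h[...,0]>172))&(h[...,1]>150)&(h[...,2]>50)).astype(np.uint8)
    N,_,st,ce=cv2.connectedComponentsWithStats(m)
    return [(st[i,4],ce[i].round(1),st[i,:4]) for i in range(1,N) if st[i,4]>60 and np.linalg.norm(ce[i]-pred)<40]
E
python3 - <<'E'
from held import *
p=robot.get_state()['ee_pos']
robot.move_linear([p[0],p[1],.2],.3)
s=robot.get_state();print(s['time'],s['opening'],s['grasp_force'],s['qpos'].round(2))
for k in(.07,0):
  for d in (150,180,210,240,300):
    q=robot.ik(M+k*A,Rt(d));print(k,d,None if q is None else q.round(2))
E
```

```text
13.8917 0.05492897891089436 29.999925680458546 [-0.3   0.47  1.11  1.84 -0.47  1.12  2.55]
0.07 150 [-0.72 -0.04  0.71  2.31  0.01  0.34  2.07]
0.07 180 [-0.79 -0.05  0.78  2.31  0.03  0.34  1.53]
0.07 210 [-1.12 -0.09  1.09  2.32  0.17  0.35  0.89]
0.07 240 [-1.1  -0.09  1.08  2.32  0.16  0.35  0.37]
0.07 300 [-1.03 -0.07  1.01  2.32  0.12  0.34 -0.64]
0 150 [-0.51  0.19  0.54  2.29 -0.63  0.21  2.68]
0 180 [-0.9   0.27  1.01  2.3  -1.06  0.31  2.55]
0 210 [-0.9   0.27  1.    2.3  -1.06  0.31  2.03]
0 240 [-0.96  0.31  1.09  2.3  -1.14  0.35  1.58]
0 300 [-0.97  0.31  1.1   2.3  -1.14  0.35  0.53]
```

Run:
```python
from held import *
robot.move_ptp(M+.05*A,Rt(190))
s=robot.get_state();print(s['time'],s['ee_pos'],s['qpos'].round(2)); c=s['ee_pos']+.011*A
for n in("top","scene"): print(n,proj(n,c),proj(n,c+[0,0,.0247]),blobs(n,proj(n,c)[0],f"pics/h_{n}.png"))
a=cv2.imread("pics/h_top.png")[150:270,250:410];b=cv2.imread("pics/h_scene.png")[170:290,250:410]
cv2.imwrite("pics/h.png",np.vstack([cv2.resize(i,(400,300),interpolation=cv2.INTER_CUBIC) for i in(a,b)]))
```

```text
15.0667 [ 0.53127843 -0.02076465  0.17286391] [-1.07  0.04  1.1   2.31 -0.24  0.3   1.62]
top [[329.54184907 228.79160416]] [[329.87493109 225.97806655]] [(np.int32(274), array([332. , 223.8]), array([320, 216,  24,  17], dtype=int32))]
scene [[322.57129311 230.08537452]] [[322.5253045 223.5836359]] [(np.int32(405), array([323. , 230.6]), array([310, 219,  25,  24], dtype=int32))]
```

View pics/h.png

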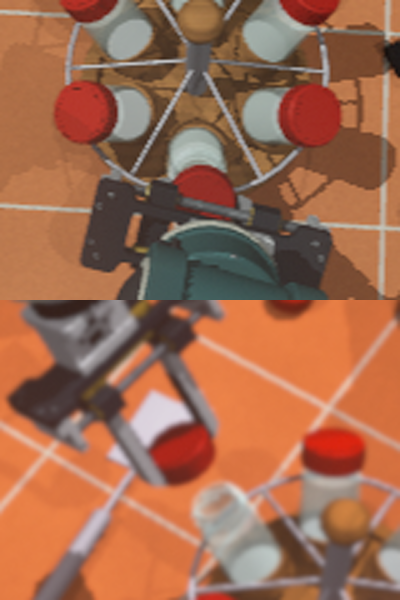

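The cap is held, square and facing the jar. Its scene centroid (323,230.6) fits a tool-axis offset, with the cap origin at about the reported TCP. In the top view the cap spans columns 320–344, partly hidden, so I'll check its lateral position by rows.

Run:
```python
from held import *
for n,pc in(("top",(332,224)),("scene",(323,230))):
    im=cv2.imread(f"pics/h_{n}.png")[:,:,::-1].copy();h=cv2.cvtColor(im,cv2.COLOR_RGB2HSV); m=(((h[...,0]<5)|(h[...,0]>172))&(h[...,1]>150)&(h[...,2]>50))
    w=m[pc[1]-16:pc[1]+16,pc[0]-25:pc[0]+25]
    print(n);print([(r+pc[1]-16,int(np.where(w[r])[0].min()+pc[0]-25),int(np.where(w[r])[0].max()+pc[0]-25)) for r in range(32) if w[r].any()])
    s=robot.get_state()['ee_pos']+.001*A
    # predicted silhouette: hull of both rims
    a=np.linspace(0,6.28,72);R=Rt(0);ring=.0275*(np.cos(a)[:,None]*R[:,0]+np.sin(a)[:,None]*R[:,1])
    q=proj(n,np.r_[s+ring,s+.022*A+ring]);print("pred x",q[:,0].min(),q[:,0].max(),"y",q[:,1].min(),q[:,1].max())
```

```text
top
[(216, 328, 332), (217, 326, 335), (218, 324, 337), (219, 322, 338), (220, 321, 339), (221, 321, 340), (222, 320, 341), (223, 320, 341), (224, 321, 342), (225, 321, 342), (226, 322, 342), (227, 322, 343), (228, 324, 343), (229, 328, 343), (230, 332, 343), (231, 337, 343), (232, 341, 343), (233, 322, 323), (235, 330, 333), (236, 333, 337), (237, 337, 341)]
pred x 316.46568326210036 343.20603724781597 y 214.70668044339433 243.1143590009513
scene
[(219, 329, 329), (220, 326, 330), (221, 321, 331), (222, 318, 332), (223, 317, 332), (224, 316, 333), (225, 314, 333), (226, 313, 333), (227, 313, 333), (228, 312, 334), (229, 311, 334), (230, 310, 334), (231, 310, 334), (232, 311, 334), (233, 312, 334), (234, 312, 333), (235, 313, 333), (236, 314, 332), (237, 314, 331), (238, 315, 330), (239, 316, 328), (240, 317, 327), (241, 317, 325), (242, 318, 321)]
pred x 308.0392429708622 336.63300312167166 y 216.6165529105904 243.3205104377275
```

Both views agree with the reported pose to about 1 mm (shift +1 mm in y). Approaching, then lowering slowly with a force stop.

```bash
cat >> held.py <<'E'
OFF=np.array([0,.001,0])
def tgt(h,d=None,lat=np.zeros(3)): return M+OFF+lat+(h-.001)*A      # h: cap origin above rim plane
def st():
    s=robot.get_state(); e=s['ee_pos']-M-OFF; h=e@A+.001; return s,h,e-(e@A)*A
def rep(tag=""):
    s,h,l=st(); f=s['force']; fa=f@A
    print(tag,f"t={s['time']:.2f} h={h*1000:.2f} lat={np.round(l*1000,1)} Fa={fa:.1f} Flat={np.round(f-fa*A,1)} Mz={s['moment']@A:.2f} op={s['opening']:.4f} q6={s['qpos'][5]:.2f} q7={s['qpos'][6]:.2f}")
E
python3 - <<'E'
from held import *
robot.move_linear(tgt(.004),.12,frame=Rt(190)); rep("pre")
print(robot.move_linear(tgt(-.019),.02,threshold=4)); rep("contact"); robot.pause(.1); rep()
E
```

```text
pre t=16.02 h=4.13 lat=[ 0.1 -0.5  0. ] Fa=0.8 Flat=[ 0.3 -0.9  0.2] Mz=-0.05 op=0.0552 q6=0.24 q7=2.14
True
contact t=16.79 h=-11.28 lat=[ 0.1 -0.   0. ] Fa=11.8 Flat=[-0.   1.2  0. ] Mz=0.00 op=0.0547 q6=0.22 q7=2.25
 t=16.89 h=-11.20 lat=[0.1 0.  0. ] Fa=7.6 Flat=[0.1 0.2 0.1] Mz=0.03 op=0.0547 q6=0.22 q7=2.25
```

Set on cleanly at 7.8 mm above home with hardly any side force. Screwing in force-watched steps.

Run:
```python
from held import *
d=190; s,h,l=st(); hc=h
for i in range(4):
    d+=8; hc-=.00093
    try: robot.move_linear(tgt(hc),.003,frame=Rt(d))
    except robot.PlanningError as e: print(e);break
    s,h,l=st();fa=s['force']@A; rep(f"d={d} hc={hc*1000:.2f}")
    if fa>25 or abs(s['moment']@A)>1: break
    if fa<3: hc-=.0003
    if fa>10: hc+=.0003
```

```text
d=198 hc=-12.13 t=17.41 h=-12.21 lat=[ 0.3 -0.3  0.2] Fa=8.9 Flat=[ 0.7 -0.4  0.4] Mz=-0.05 op=0.0549 q6=0.23 q7=2.15
d=206 hc=-13.06 t=17.87 h=-13.11 lat=[ 0.4 -0.5  0.2] Fa=9.7 Flat=[ 0.8 -0.2  0.5] Mz=-0.08 op=0.0550 q6=0.23 q7=2.04
d=214 hc=-13.99 t=18.32 h=-14.03 lat=[ 0.5 -0.6  0.3] Fa=9.9 Flat=[ 1.1 -1.2  0.6] Mz=-0.04 op=0.0552 q6=0.24 q7=1.94
d=222 hc=-14.92 t=18.78 h=-14.97 lat=[ 0.4 -0.6  0.2] Fa=12.4 Flat=[ 1.3 -1.4  0.7] Mz=-0.03 op=0.0547 q6=0.25 q7=1.83
```

Run:
```python
from held import *
d=222; hc=-.01462
for i in range(9):
    d+=7; hc-=.00082
    try: robot.move_linear(tgt(hc),.003,frame=Rt(d))
    except robot.PlanningError as e: print(e);break
    s,h,l=st();fa=s['force']@A; rep(f"d={d} hc={hc*1000:.2f}")
    if fa>25 or abs(s['moment']@A)>1.0: break
    if fa<4: hc-=.0003
    if fa>10: hc+=.0003
```

```text
d=229 hc=-15.44 t=19.11 h=-15.58 lat=[ 0.1 -0.2  0.1] Fa=2.8 Flat=[ 0.7 -0.9  0.4] Mz=0.07 op=0.0548 q6=0.26 q7=1.73
d=236 hc=-16.56 t=19.63 h=-16.54 lat=[ 0.  -0.1  0. ] Fa=7.2 Flat=[-0.4 -1.1 -0.3] Mz=-0.01 op=0.0547 q6=0.26 q7=1.63
d=243 hc=-17.38 t=20.06 h=-17.36 lat=[ 0.1 -0.2  0. ] Fa=8.1 Flat=[ 0.2 -1.5  0.1] Mz=0.00 op=0.0550 q6=0.27 q7=1.52
d=250 hc=-18.20 t=20.48 h=-18.17 lat=[ 0.1 -0.2  0. ] Fa=7.0 Flat=[ 0.3 -1.2  0.1] Mz=0.04 op=0.0550 q6=0.27 q7=1.41
d=257 hc=-19.02 t=20.91 h=-18.79 lat=[ 0.2 -0.3  0.1] Fa=21.7 Flat=[-0.7 -1.1 -0.5] Mz=-0.20 op=0.0549 q6=0.27 q7=1.30
d=264 hc=-19.54 t=21.23 h=-19.22 lat=[ 0.3 -0.2  0.2] Fa=27.2 Flat=[-0.2  0.3 -0.1] Mz=-0.16 op=0.0548 q6=0.27 q7=1.18
```

It bottoms out at about h = -19 mm with Fa rising. I'll turn a little more without descending, to see that it goes tight.

Run:
```python
from held import *
d=264; hc=-.0192
for i in range(5):
    d+=5
    robot.move_linear(tgt(hc-.00003*i),.0002 if 0 else .003,frame=Rt(d))
    s,h,l=st(); rep(f"d={d}")
    if abs(s['moment']@A)>1.2 or s['force']@A>30: break
cv2.imwrite("pics/s.png",robot.grab_frame("scene")[:,:,::-1])
```

```text
d=269 t=21.50 h=-19.08 lat=[ 0.1 -0.1  0. ] Fa=14.6 Flat=[-0.5 -0.3 -0.3] Mz=-0.08 op=0.0551 q6=0.27 q7=1.09
d=274 t=21.75 h=-19.21 lat=[-0.3  0.5 -0.2] Fa=13.1 Flat=[-1.8  1.2 -1. ] Mz=0.01 op=0.0551 q6=0.27 q7=1.01
d=279 t=22.00 h=-19.33 lat=[-0.7  0.7 -0.4] Fa=12.1 Flat=[-2.9  2.6 -1.6] Mz=-0.03 op=0.0547 q6=0.28 q7=0.92
d=284 t=22.25 h=-19.46 lat=[-1.4  0.7 -0.8] Fa=10.8 Flat=[-5.   2.7 -2.8] Mz=-0.05 op=0.0547 q6=0.28 q7=0.84
d=289 t=22.50 h=-19.63 lat=[-2.2  0.7 -1.2] Fa=8.0 Flat=[-9.2  1.9 -5.2] Mz=-0.00 op=0.0546 q6=0.28 q7=0.75
```

The cap reached home after the expected 67° and has been turned another 32°. The growing side force suggests it is tight and the grip is slipping. Releasing, retreating along the axis, and checking numerically in both views.

Run:
```python
from held import *
robot.gripper_to(.075); rep("open"); 
s,h,l=st(); print(robot.move_linear(s['ee_pos']+.05*A,.1,threshold=12)); rep("up")
s=robot.get_state(); robot.move_linear(s['ee_pos']+.08*A,.2); rep()
robot.move_ptp([.36,.25,.3],D); rep("away")
c=M-.008*A
a=np.linspace(0,6.28,72);R=Rt(0);ring=.0275*(np.cos(a)[:,None]*R[:,0]+np.sin(a)[:,None]*R[:,1])
for n in("top","scene"):
    b=blobs(n,proj(n,c)[0],f"pics/z_{n}.png")
    q=proj(n,np.r_[c-.011*A+ring,c+.011*A+ring]);print(n,"pred c",proj(n,c)[0].round(1),"box",q.min(0).round(1),q.max(0).round(1));print(b)
t=[x for x in blobs("top",proj("top",c)[0])];s_=[x for x in blobs("scene",proj("scene",c)[0])]
f=lambda B,n:min(B,key=lambda x:np.linalg.norm(x[1]-proj(n,c)[0]))[1]
X=tri(f(t,"top"),f(s_,"scene"));e=X-M;print("cap centre",X,"along A mm",e@A*1e3,"lat",(e-(e@A)*A)*1e3)
im=robot.grab_frame("top")
for k in redblobs(im): print(k.mean(0).round(1),cast("top",k.mean(0),.011)[0,:2].round(3))
```

```text
open t=23.08 h=-19.32 lat=[0.1 0.  0. ] Fa=1.2 Flat=[ 0.9 -0.3  0.5] Mz=-0.00 op=0.0749 q6=0.28 q7=0.75
False
up t=23.80 h=30.51 lat=[0.1 0.5 0.1] Fa=-0.7 Flat=[-0.6  0.  -0.4] Mz=0.04 op=0.0749 q6=0.32 q7=0.41
 t=26.12 h=110.43 lat=[0.1 0.6 0.1] Fa=-0.4 Flat=[ 0.1 -0.4  0.1] Mz=0.06 op=0.0750 q6=0.50 q7=-0.76
away t=27.67 h=239.76 lat=[-76.4 272.6 -36.5] Fa=0.4 Flat=[-0.2 -0.1 -0.1] Mz=-0.00 op=0.0747 q6=1.28 q7=0.68
top pred c [328.4 219.9] box [315.9 206.6] [341.1 233.3]
[(np.int32(500), array([325.4, 220.1]), array([313, 208,  25,  26], dtype=int32))]
scene pred c [336.6 251.7] box [322.8 238.8] [350.4 264.8]
[(np.int32(421), array([338.7, 249.5]), array([327, 239,  25,  23], dtype=int32))]
cap centre [ 0.56015527 -0.01137617  0.1219194 ] along A mm -8.811143065486284 lat [-0.24522269  6.91243998  0.05007322]
[189.1 264.6] [0.459 0.305]
[467.9 236.4] [ 0.568 -0.358]
[325.5 219.9] [ 0.588 -0.013]
[168.6 216.3] [0.574 0.368]
[371.8 198. ] [ 0.65  -0.123]
[282.2 190.8] [0.656 0.098]
[374.3 149.5] [ 0.778 -0.124]
[287.2 144.8] [0.777 0.094]
[332.2 123.3] [ 0.842 -0.016]
```

The cap centre sits at -8.8 mm along the axis (home is -8). The 6.9 mm in y looks like the carousel turning under the tight cap. I'll refit the carousel angle and re-check the cap from a pose that blocks less.

Run:
```python
from held import *
from scipy.optimize import least_squares
robot.move_ptp([.2,.42,.35],D)
def pts(p,k,r=.116,z=.123):
    a=p[2]+np.pi+np.deg2rad(60)*np.array(k); return np.c_[p[0]+r*np.cos(a),p[1]+r*np.sin(a),np.full(len(a),z+p[3])]
p0=[.675,-.0127,-.01,-.0005];obs=[];own={}
for n in("top","scene"):
    pr=proj(n,pts(p0,range(6)))
    for k in range(6):
        B=[b for b in blobs(n,pr[k]) if b[0]>250 and np.linalg.norm(b[1]-pr[k])<12]
        if not B: continue
        b=min(B,key=lambda b:np.linalg.norm(b[1]-pr[k]))
        if k: obs.append((n,k,b[1]))
        else: own[n]=b[1]
f=lambda p:np.concatenate([proj(n,pts(p,[k]))[0]-c for n,k,c in obs])
s=least_squares(f,p0,loss='soft_l1');print(s.x,np.abs(s.fun).max())
for n in own: print(n,own[n],proj(n,pts(s.x,[0]))[0])
X=tri(own["top"],own["scene"]);print((X-pts(s.x,[0])[0])*1e3)
for k in redblobs(robot.grab_frame("top")): print(k.mean(0).round(1),cast("top",k.mean(0),.011)[0,:2].round(3))
print(robot.get_state()['time'])
```

```text
[ 6.74980340e-01 -1.27777888e-02 -1.09738519e-02 -4.18863025e-04] 1.1012390774482128
top [325.5 220.1] [325.29728012 220.1940601 ]
scene [338.7 249.5] [337.93395029 249.20912571]
[ 1.05692664  0.17780027 -0.87921712]
[190.9 271. ] [0.444 0.299]
[467.7 236.6] [ 0.567 -0.357]
[325.5 219.9] [ 0.588 -0.013]
[168.8 216.6] [0.574 0.368]
[371.6 198.5] [ 0.649 -0.122]
[281.7 191.5] [0.654 0.099]
[374.3 149.5] [ 0.778 -0.125]
[287.5 144.3] [0.778 0.094]
[332.4 123.4] [ 0.842 -0.016]
29.5083
```

The cap sits within about 1 mm of where a home cap should be on the carousel, which turned 3.4°. The other three caps have not moved. Handing in.

```bash
python3 -c "
from rig import robot
print(robot.sign_off())"
```

```text
the job is handed in; nothing more can be done
None
```

The 55 mm cap is screwed home on the open jar and released, and the job was handed in after about 29.5 s; both cameras put the cap within about 1.5 mm of home, the other three caps did not move, and the carousel turned about 3.4° during tightening.

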